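# Push the topping pan past the spring catch

### The job

The lidded topping pan stands on its slide rail in front of a spring catch. With the fingertips behind the pan, press the catch's long strip down and, keeping it down, push the pan along the rail until it is wholly past the catch; then let the strip come up so that the prongs stand behind the pan and lock it in. Do not lift the pan, and leave the other things on the bar where they are.

Things in the scene. Friction and masses are not known exactly. Their poses are not given: they have to be found in the camera images.
- rail: Steel slide rail fixed to the bar, 330 mm long, 132 wide. Origin on the bar top; x along the rail, the way the pan is to be pushed; y across, z up. Two runners that carry the pan: tops 30 mm above the bar, at y = -46 to -36 and 36 to 46 mm. Guide walls 42 mm high, inner faces at y = -59 and 59. Rear end (x = -172) open; end stop 50 mm high, face at x = 151 mm.
- pan: Steel pan with a flat lid, loose on the runners: 90 mm long along the rail, 112 wide, 22 high; 0.24 to 0.36 kg. Origin: centre of its underside (30 mm above the bar); x along the rail. Starts with its front face 4 to 35 mm short of the prongs. Wholly past the catch when its origin is beyond rail x = 80 mm (85 to 100 is good); meets the end stop at 106 mm.
- catch (a joint): Downward travel of the spring catch, m: 0 up, 0.015 bottom. One piece: a long strip between the runners and two prongs outside them, all sinking together. The prongs block the pan until travel exceeds 0.007; keep 0.009 to 0.013 to pass. Spring 3 N at top, 6 N at bottom; it returns when let go. Let go under the pan, it lifts and jams the pan.
- press_strip (a point): Centre of the top of the catch's black ribbed strip: flat, 240 mm long (rail x = -165 to 75), 62 wide (y = -31 to 31), 28 mm above the bar when up. It runs under the pan and out behind it, so shut fingers can press it anywhere behind the pan and slide along it, pushing the pan's rear face. The gap between the runners is 72 mm wide.
- prongs (a point): Midway between the tops of the two steel prongs, at rail x = 30 mm, 37 mm above the bar when up (7 above the runners). Each is 10 by 10 mm, at rail x = 25 to 35, y = -57 to -48 and 48 to 57; the 95 mm between them is free for the fingers.
- ramekin_a: White ramekin, 72 mm across, 45 high, beside the rail; leave alone. Origin at the centre of its underside.
- ramekin_b: A second such ramekin; leave alone.
- tumbler: Drinking glass, 66 mm across, 85 high, beside the rail; leave alone. Origin at the centre of its underside.
- jar: Amber jar, 64 mm across, 80 high, beside the rail; leave alone. Origin at the centre of its underside.
- cup: Paper-white cup, 68 mm across, 70 high, beside the rail; leave alone. Origin at the centre of its underside.
- spoon: Spoon lying at the robot's left; leave alone. Origin at the middle of its underside.
- syrup: Tall amber syrup bottle, 66 mm across, 220 high, at the robot's right; leave alone. Origin at the centre of its underside.
There are look-alikes about, which are no part of the job. Leave any red look-alike of the pan alone.

How it is judged:
By the outcome, as a careful person would: the job done as asked, in the order asked, and still so for the second after the job is handed in, with the robot touching nothing.
It also fails if it takes over 35 s, if anything falls off the work surface, if the arm or the gripper's body presses on something with over 40 N, if the wrist force passes 120 N, or if a joint passes its speed limit or range.

### The arm

A 6-joint arm with a two-finger parallel gripper is mounted at the origin on the work surface. World frame = base frame: x ahead of the robot, y to its left, z up, the work surface at z = 0. Lengths are in m, angles in degrees, forces in N, time in s.
With the tool pointing down it reaches from about 0.275 to 0.85 m from the base axis. Payload 5.2 kg.
Tool frame: the origin (TCP) lies at the very end of the fingers, on their centre line; the grasp point (between the pads) lies tcp_to_grasp behind it (tcp_to_grasp is the distance from the TCP to the grasp point, in m); z points along the fingers, y is the line along which they close (so a half turn about z gives the same grasp; the last joint's range is limited). The gripper opens to 85 mm and grips with 20 to 120 N. Pads are 22 mm wide; open, the fingers measure 114 mm over their backs; the gripper's body (76 mm by 85 mm) begins 54 mm behind the grasp point. The pads swing forward as they close: fully open they stand 13 mm farther back than shut.
Start: joints at [57.937, 14.817, 87.949, -0, 77.235, -11.62], TCP at [0.192, 0.515, 0.231] pointing down, gripper open.
Joint ranges: [-179.93, 179.93], [-52.35, 119.4], [10.71, 147.94], [-69.91, 249.91], [12.55, 155.21], [-178.61, 178.61]. Speed limits (degrees/s): [147.25, 147.25, 180, 180, 180, 180].

### API

Orientations are given as a 3x3 rotation matrix whose columns are the frame's x, y, z axes.
In Python, from cell import * gives the robot as it stands. The module is installed in compiled form; this text tells all that it offers.
- The arm moves only by the tool play_rows, never from a script. Its argument "rows" is a list of rows, each a list of 7 numbers: the turn, a rotation vector about the tool's x, y, z scaled (see below), then the shift along the tool's x, y, z scaled (see below), then the opening, from -1 (shut) to 1 (fully open). A call has exactly 10 rows; each row shifts and turns the commanded pose from where the row before left it, along the tool's axes as they then stand; what a row does not reach is not made up. The controller multiplies each number of a shift by 4 cm and each number of a turn by 0.12 rad. A row lasts 1/12 s, in which the tool goes at most 41.7 mm and 7.16 degrees, less where a joint would pass 70% of its speed; a pose out of reach is approached as far as the arm can. A call with a number of a shift or a turn outside -1 to 1 is refused whole. A call with a gripper value outside its range is refused whole. The fingers move at their own pace and stop on an object; the grip force is fixed at half the most. Time passes only in rows, so rows that do not move let the fingers close, or fill a call up. It gives the time, the measured TCP pose, the force, the opening and the grip force at its end, in the units of the state.
- observe(): the state, without advancing time (a new reading comes with each control period).
- read_camera(name): name is "scene" or "top"; returns (picture, depth): 384x512x3 uint8, red, green, blue; 384x512 float32, m along the optical axis (not along the pixel's ray), 0 where there is no reading.
- get_calibration(name): a dict with "mtx" (3x3 intrinsics, pixels), "R" (3x3) and "t" (3): a world point X has camera coordinates R X + t. Camera axes: x right, y down, z forward; pixel columns grow to the right and rows downward; lengths in m; the calibration is good to about 2 mm. A picture is of the moment at which its call begins. get_calibration takes no time and is no camera call.
- close_job(): hands the job in; it is judged then, once.
Trained networks look in the newest picture that a camera, given by its name, has taken for a name from the list of things; names that differ only in an ending like _2 or _b are one class to them, and where a whole thing is asked for, a point or a joint stands for the part that bears it (a point fixed in the world has none). Each returns a list of dicts, best first, with "confidence" (0 to 1); they miss things now and then, are a little off and sometimes report something else, mostly with a low value. They report only what shows in the picture. A call takes as long as a camera call. They do not tell look-alikes from the thing itself.
- look_for(camera, thing): "rect" ([left, top, right, bottom] in pixels, round what is visible of it).
The state is a dict: "clock": time; "q": joint angles; "joint_vel": joint speeds; "joint_torque": joint torques, N m; "position": TCP position; "orientation": TCP orientation; "contact_force": force on the tool from outside, world axes, zero at the start; "moment": the same for the moment, N m; "gripper_width": finger opening in m; "gripper_force": force on a finger pad.
Only numpy, scipy, OpenCV 4.12 (cv2) and the standard library are available. Lean on these libraries where they do the work, as an engineer would, in place of code of your own. Each camera call takes 0.05 s, during which the arm holds its last target. There are 200 camera calls.

## Working session

There is one attempt and no reset: what is moved stays moved. The work goes in short steps, Python scripts to look and compute and a tool call to move; the robot and the scene stay as the last step left them, time stands still between calls to the robot, and variables do not carry over. Pictures are saved under pics/ and viewed, at most 10 in all, crops included, and the job is handed in when it is done.

Besides the shell and the picture viewer there is one more tool, called after "Call:" as name([rows], argument=value, ...), one row to a line, values as JSON. play_rows: Moves the arm, as the interface text tells. Its arguments: {"type":"object","properties":{"rows":{"type":"array"}},"required":["rows"]}

```bash
mkdir -p pics; python3 - <<'E'
from cell import *
import cv2,numpy as np
s=observe();print(s['clock'],s['position'],np.round(s['orientation'],3).tolist(),s['gripper_width'])
for c in("scene","top"):
    p,d=read_camera(c);cv2.imwrite(f"pics/{c}0.png",p[:,:,::-1]);np.savez(f"{c}0.npz",p=p,d=d)
    k=get_calibration(c);print(c,np.round(k['R'],3).tolist(),k['t'],k['mtx'].tolist() if hasattr(k['mtx'],'tolist') else k['mtx'])
    for t in("pan","rail","catch","prongs"):
        print(c,t,[(np.round(r['rect']).tolist(),round(r['confidence'],2)) for r in look_for(c,t)][:3])
E
```

```text
0.0 [0.19180392 0.51492465 0.23050269] [[-0.937, 0.349, -0.001], [0.349, 0.937, -0.001], [0.0, -0.002, -1.0]] 0.08555714700102177
scene [[-0.318, 0.948, 0.005], [0.707, 0.241, -0.665], [-0.631, -0.208, -0.747]] [ 0.18058241 -0.39222804  1.64503609] [[428.88925924852356, 0.0, 261.706476707223], [0.0, 428.88925924852356, 193.0942451196656], [0.0, 0.0, 1.0]]
scene pan [([198.0, 145.0, 235.0, 163.0], 0.97), ([356.0, 149.0, 404.0, 183.0], 0.87), ([213.0, 248.0, 248.0, 294.0], 0.81)]
scene rail [([238.0, 161.0, 356.0, 217.0], 0.7)]
scene catch [([272.0, 171.0, 354.0, 202.0], 0.71)]
scene prongs [([272.0, 181.0, 354.0, 203.0], 0.62), ([273.0, 148.0, 298.0, 167.0], 0.53)]
top [[0.001, -0.999, -0.034], [-0.985, 0.005, -0.17], [0.17, 0.034, -0.985]] [0.01579689 0.57874588 0.98570271] [[371.7607180112641, 0.0, 254.8384880737838], [0.0, 371.7607180112641, 194.18122716920138], [0.0, 0.0, 1.0]]
top pan [([307.0, 219.0, 352.0, 259.0], 0.96), ([237.0, 92.0, 279.0, 140.0], 0.82), ([122.0, 266.0, 170.0, 307.0], 0.69)]
top rail [([162.0, 184.0, 283.0, 249.0], 0.63)]
top catch [([166.0, 198.0, 254.0, 237.0], 0.75), ([102.0, 170.0, 121.0, 236.0], 0.68)]
top prongs [([167.0, 195.0, 253.0, 238.0], 0.75)]
```

View pics/top0.png

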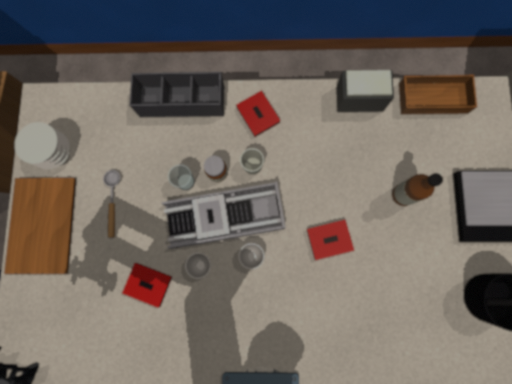

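View pics/scene0.png

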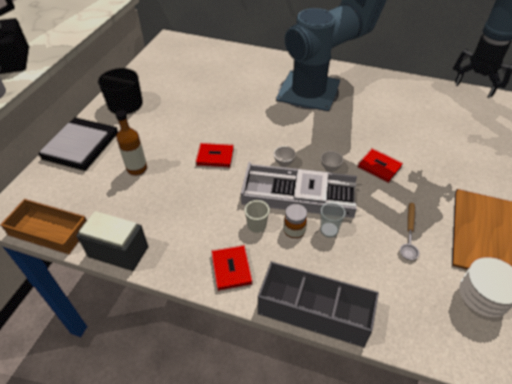

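The top view shows the rail spanning (165,220)–(284,205), with its open rear end at left and the stop at right. The light pan sits at (211,215) with the ribbed strip out behind it to the left. The red pans are the look-alikes. Next I fit the poses from depth.

```bash
cat > h.py <<'E'
import cv2,numpy as np
from cell import *
def cloud(c,p,d):
    k=get_calibration(c);K=np.array(k['mtx']);R=np.array(k['R']);t=np.array(k['t'])
    v,u=np.mgrid[:384,:512];z=d
    X=np.stack([(u-K[0,2])/K[0,0]*z,(v-K[1,2])/K[1,1]*z,z],-1)
    return (X-t)@R
def proj(c,X):
    k=get_calibration(c);R=np.array(k['R']);t=np.array(k['t']);K=np.array(k['mtx'])
    q=(np.asarray(X)@R.T+t)@K.T
    return q[...,:2]/q[...,2:]
def ortho(c,p,z,x0,x1,y0,y1,s=2000):
    # image: right=-y, up=+x, plane at height z
    w,h=int((y1-y0)*s),int((x1-x0)*s)
    W=np.array([[x1,y1,z],[x1,y0,z],[x0,y0,z],[x0,y1,z]])
    H=cv2.getPerspectiveTransform(proj(c,W).astype(np.float32),np.float32([[0,0],[w,0],[w,h],[0,h]]))
    return cv2.warpPerspective(p,H,(w,h),flags=cv2.INTER_CUBIC)
E
python3 - <<'E'
from h import *
for c in("top","scene"):
    f=np.load(c+"0.npz");p,d=f['p'],f['d'];C=cloud(c,p,d)
    L={"top":(160,178,290,252),"scene":(236,160,360,220)}[c]
    sub=np.zeros(d.shape,bool);sub[L[1]:L[3],L[0]:L[2]]=1
    m=sub&(d>0)&(C[...,2]>.018)&(C[...,2]<.06)
    n,l,st,_=cv2.connectedComponentsWithStats(m.astype(np.uint8))
    i=1+np.argmax(st[1:,4]);P=C[l==i]
    r=cv2.minAreaRect(P[:,:2].astype(np.float32)*1000);print(c,r,cv2.boxPoints(r).round().tolist())
    m2=sub&(d>0)&(C[...,2]>.047)&(C[...,2]<.058)
    n,l,st,_=cv2.connectedComponentsWithStats(m2.astype(np.uint8));i=1+np.argmax(st[1:,4]);Q=C[l==i]
    r=cv2.minAreaRect(Q[:,:2].astype(np.float32)*1000);print('pan',r,np.median(Q,0))
f=np.load("top0.npz");g=np.load("scene0.npz")
a=ortho("top",f['p'],.042,.42,.68,-.1,.28);b=ortho("scene",g['p'],.042,.42,.68,-.1,.28)
o=np.vstack([a,b]);o=cv2.resize(o,None,fx=.57,fy=.57);print(o.shape)
cv2.imwrite("pics/o.png",o[:,:,::-1])
E
```

```text
top ((522.4205932617188, 106.46550750732422), (131.453125, 330.4306640625), 9.721821784973145) [[430.0, 258.0], [486.0, -67.0], [615.0, -45.0], [559.0, 280.0]]
pan ((517.81298828125, 139.27366638183594), (112.24744415283203, 90.0030746459961), 9.665512084960938) [0.51776667 0.13887084 0.05173736]
scene ((526.65625, 102.97370910644531), (136.7667999267578, 331.1217041015625), 9.715660095214844) [[431.0, 255.0], [487.0, -72.0], [622.0, -49.0], [566.0, 278.0]]
pan ((522.5193481445312, 135.55072021484375), (115.38632202148438, 89.7845458984375), 9.764482498168945) [0.52649129 0.13600551 0.05196205]
(593, 433, 3)
```

View pics/o.png

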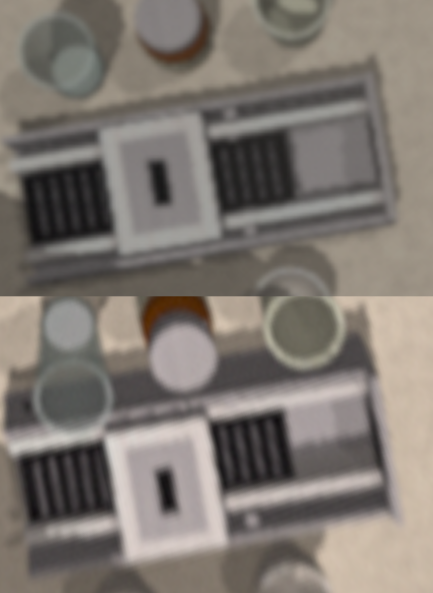

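Depth fits the rail and pan sizes well. The rail origin is near (0.525, 0.098), its x axis is near (0.169, -0.986), and the pan origin is near rail x = -40. I'll shut the fingers and turn the tool so its y axis lies along the rail, then move over the strip behind the pan.

Call:
play_rows([
  [0, 0, -0.875, 0, 0, 0, -1],
  [0, 0, -0.875, 0, 0, 0, -1],
  [0, 0, -0.875, 0, 0, 0, -1],
  [0, 0, -0.875, 0, 0, 0, -1],
  [0, 0, -0.875, 0, 0, 0, -1],
  [0, 0, 0, -0.6, -0.7, 0, -1],
  [0, 0, 0, -0.6, -0.7, 0, -1],
  [0, 0, 0, -0.6, -0.7, 0, -1],
  [0, 0, 0, -0.6, -0.7, 0, -1],
  [0, 0, 0, 0, 0, 0, -1],
])

```text
clock: 1.33
position: [0.3102, 0.4175, 0.2314]
orientation: [[-0.987, -0.163, 0.003], [-0.163, 0.987, -0.002], [-0.002, -0.002, -1.0]]
contact_force: [0.3, -0.1, 0.7]
gripper_width: 0.0001
gripper_force: 0.0
```

```bash
cat >> h.py <<'E'
def rel(o=(.525,.0985),d=(.169,-.9856)):
    s=observe();p=np.array(s['position']);R=np.array(s['orientation']);d=np.array(d);v=p[:2]-o
    print('t',round(s['clock'],2),'rail x,y,z mm',np.round([1e3*v@d,1e3*(v@[-d[1],d[0]]),1e3*p[2]],1),'F',np.round(s['contact_force'],1),'w',round(s['gripper_width'],4))
    return p,R
E
python3 - <<'E'
from h import *
import cell
p,R=rel();print(R.round(3).tolist(),getattr(cell,'tcp_to_grasp',None))
d=np.array([.169,-.9856]);t=np.array([.525,.0985])-.12*d
print((R.T@(np.r_[t,p[2]]-p)/.04).round(2))
E
```

```text
t 1.33 rail x,y,z mm [-350.8 -157.8  231.4] F [ 0.3 -0.1  0.7] w 0.0001
[[-0.987, -0.163, 0.003], [-0.163, 0.987, -0.002], [-0.002, -0.002, -1.0]] 0.0187
[-3.98 -5.74  0.02]
```

Call:
play_rows([
  [0, 0, 0, -0.5, -0.72, 0, -1],
  [0, 0, 0, -0.5, -0.72, 0, -1],
  [0, 0, 0, -0.5, -0.72, 0, -1],
  [0, 0, 0, -0.5, -0.72, 0, -1],
  [0, 0, 0, -0.5, -0.72, 0, -1],
  [0, 0, 0, -0.5, -0.72, 0, -1],
  [0, 0, 0, -0.5, -0.72, 0, -1],
  [0, 0, 0, -0.5, -0.72, 0.4, -1],
  [0, 0, 0, 0, 0, 1, -1],
  [0, 0, 0, 0, 0, 1, -1],
])

```text
clock: 2.17
position: [0.505, 0.2195, 0.1359]
orientation: [[-0.986, -0.164, 0.006], [-0.164, 0.986, 0.001], [-0.006, 0.0, -1.0]]
contact_force: [0.8, 1.2, -0.6]
gripper_width: -0.0002
gripper_force: 0.0
```

Call:
play_rows([
  [0, 0, 0, 0, 0, 0.8, -1],
  [0, 0, 0, 0, 0, 0.7, -1],
  [0, 0, 0, 0, 0, 0, -1],
  [0, 0, 0, 0, 0, 0, -1],
  [0, 0, 0, 0, 0, 0, -1],
  [0, 0, 0, 0, 0, 0, -1],
  [0, 0, 0, 0, 0, 0, -1],
  [0, 0, 0, 0, 0, 0, -1],
  [0, 0, 0, 0, 0, 0, -1],
  [0, 0, 0, 0, 0, 0, -1],
])

```text
clock: 3.0
position: [0.5021, 0.2208, 0.076]
orientation: [[-0.986, -0.168, 0.001], [-0.168, 0.986, 0.0], [-0.001, 0.0, -1.0]]
contact_force: [-0.3, -0.0, -0.1]
gripper_width: -0.0002
gripper_force: 0.0
```

```bash
python3 - <<'E'
from h import *
p,R=rel()
a=read_camera("top")[0];b=read_camera("scene")[0]
W=lambda c:proj(c,p)
print(W("top"),W("scene"))
ca=cv2.resize(a[165:260,150:295],None,fx=4,fy=4,interpolation=2)[:290];cb=cv2.resize(b[130:225,230:375],None,fx=4,fy=4,interpolation=2)[:300]
cv2.imwrite("pics/n1.png",np.vstack([ca,cb])[:,:,::-1])
E
```

```text
t 3.0 rail x,y,z mm [-124.4   -1.9   76. ] F [-0.3 -0.  -0.1] w -0.0002
[178.18745424 220.88618936] [342.41229824 181.01736338]
```

View pics/n1.png

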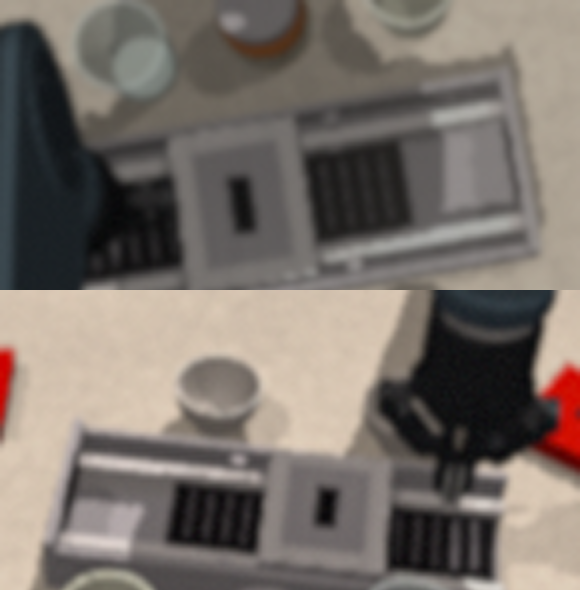

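The shut fingers are above the strip, behind the pan and roughly centred, with the pan still in place. Now I press the strip.

Call:
play_rows([
  [0, 0, 0, -0.05, 0, 0.5, -1],
  [0, 0, 0, 0, 0, 0.5, -1],
  [0, 0, 0, 0, 0, 0.12, -1],
  [0, 0, 0, 0, 0, 0.1, -1],
  [0, 0, 0, 0, 0, 0.1, -1],
  [0, 0, 0, 0, 0, 0.1, -1],
  [0, 0, 0, 0, 0, 0.05, -1],
  [0, 0, 0, 0, 0, 0, -1],
  [0, 0, 0, 0, 0, 0, -1],
  [0, 0, 0, 0, 0, 0, -1],
])

```text
clock: 3.93
position: [0.5038, 0.221, 0.0171]
orientation: [[-0.986, -0.168, 0.0], [-0.168, 0.986, 0.0], [-0.0, -0.0, -1.0]]
contact_force: [-3.1, -0.3, 4.9]
gripper_width: -0.0001
gripper_force: 2.5
```

```bash
python3 - <<'E'
from h import *
p,R=rel();print(R.round(4).tolist())
E
```

```text
t 3.93 rail x,y,z mm [-124.4   -0.2   17.1] F [-3.1 -0.3  4.9] w -0.0001
[[-0.9859, -0.1675, 0.0003], [-0.1675, 0.9859, 0.0], [-0.0003, -0.0, -1.0]]
```

The 4.9 N reading matches about 10–11 mm of travel, so the strip is down as wanted. Now I push slowly.

Call:
play_rows([
  [0, 0, 0, 0, -0.12, 0, -1],
  [0, 0, 0, 0, -0.12, 0, -1],
  [0, 0, 0, 0, -0.12, 0, -1],
  [0, 0, 0, 0, -0.12, 0, -1],
  [0, 0, 0, 0, -0.12, 0, -1],
  [0, 0, 0, 0, -0.12, 0, -1],
  [0, 0, 0, 0, -0.12, 0, -1],
  [0, 0, 0, 0, -0.12, 0, -1],
  [0, 0, 0, 0, -0.12, 0, -1],
  [0, 0, 0, 0, -0.12, 0, -1],
])

```text
clock: 4.77
position: [0.5123, 0.1736, 0.0169]
orientation: [[-0.986, -0.167, 0.001], [-0.167, 0.986, 0.001], [-0.001, 0.001, -1.0]]
contact_force: [-1.7, 4.6, 6.2]
gripper_width: 0.0
gripper_force: 3.5
```

```bash
cat >> h.py <<'E'
def pan():
    # pan lid rect along rail from visible front part, top camera
    p,d=read_camera("top");C=cloud("top",p,d);v=C[...,:2]-np.array([.525,.0985]);D=np.array([.169,-.9856])
    x=v@D;y=v@np.array([.9856,.169])
    m=(d>0)&(C[...,2]>.048)&(C[...,2]<.056)&(abs(y)<.05)&(x<.146)&(x>-.15)
    if m.sum():print('lid x range mm',(1e3*np.percentile(x[m],[1,99])).round(1),'y med',1e3*np.median(y[m]).round(4),m.sum())
    return p
E
python3 - <<'E'
from h import *
rel();pan();look=None
E
```

```text
t 4.77 rail x,y,z mm [-76.2   0.2  16.9] F [-1.7  4.6  6.2] w 0.0
lid x range mm [-62.3  24.7] y med -6.0 947
```

Call:
play_rows([
  [0, 0, 0, 0, -0.15, 0, -1],
  [0, 0, 0, 0, -0.15, 0, -1],
  [0, 0, 0, 0, -0.15, 0, -1],
  [0, 0, 0, 0, -0.15, 0, -1],
  [0, 0, 0, 0, -0.15, 0, -1],
  [0, 0, 0, 0, -0.15, 0, -1],
  [0, 0, 0, 0, -0.15, 0, -1],
  [0, 0, 0, 0, -0.15, 0, -1],
  [0, 0, 0, 0, -0.15, 0, -1],
  [0, 0, 0, 0, -0.15, 0, -1],
])

```text
clock: 5.65
position: [0.5221, 0.1144, 0.0168]
orientation: [[-0.986, -0.167, 0.001], [-0.167, 0.986, 0.001], [-0.001, 0.001, -1.0]]
contact_force: [-1.2, 5.6, 6.1]
gripper_width: 0.0
gripper_force: 3.6
```

```bash
python3 - <<'E'
from h import *
rel();pan()
E
```

```text
t 5.65 rail x,y,z mm [-16.2  -0.2  16.8] F [-1.2  5.6  6.1] w 0.0
lid x range mm [ 6.1 84.8] y med -9.4 807
```

Call:
play_rows([
  [0, 0, 0, 0, -0.15, 0, -1],
  [0, 0, 0, 0, -0.15, 0, -1],
  [0, 0, 0, 0, -0.15, 0, -1],
  [0, 0, 0, 0, -0.15, 0, -1],
  [0, 0, 0, 0, -0.15, 0, -1],
  [0, 0, 0, 0, -0.15, 0, -1],
  [0, 0, 0, 0, -0.15, 0, -1],
  [0, 0, 0, 0, -0.15, 0, -1],
  [0, 0, 0, 0, -0.08, 0, -1],
  [0, 0, 0, 0, 0, 0, -1],
])

```text
clock: 6.53
position: [0.5306, 0.0632, 0.0167]
orientation: [[-0.986, -0.166, 0.0], [-0.166, 0.986, 0.0], [-0.0, 0.0, -1.0]]
contact_force: [-0.5, 1.1, 4.3]
gripper_width: -0.0003
gripper_force: 2.6
```

```bash
python3 - <<'E'
from h import *
rel();p=pan();b=read_camera("scene")[0]
ca=cv2.resize(p[165:260,150:295],None,fx=4,fy=4,interpolation=2)[:290];cb=cv2.resize(b[130:225,230:375],None,fx=4,fy=4,interpolation=2)[:300]
cv2.imwrite("pics/n2.png",np.vstack([ca,cb])[:,:,::-1])
E
```

```text
t 6.53 rail x,y,z mm [35.7 -0.5 16.7] F [-0.5  1.1  4.3] w -0.0003
lid x range mm [ 71.2 136.8] y med -10.9 653
```

View pics/n2.png

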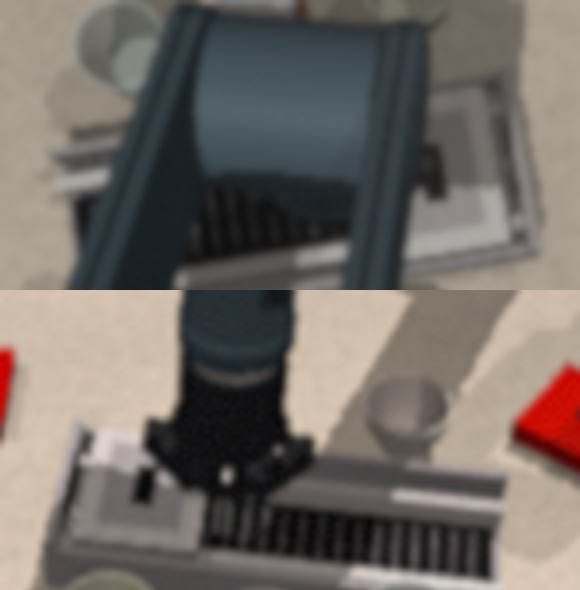

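The scene view shows the pan near the stop (lid front at rail x ≈ 137, so its origin is near 92), with the fingers behind it and the strip still down. I'll ease back a little, then lift straight up.

Call:
play_rows([
  [0, 0, 0, 0, 0.1, 0, -1],
  [0, 0, 0, 0, 0.05, 0, -1],
  [0, 0, 0, 0, 0, -0.1, -1],
  [0, 0, 0, 0, 0, -0.1, -1],
  [0, 0, 0, 0, 0, -0.15, -1],
  [0, 0, 0, 0, 0, -0.3, -1],
  [0, 0, 0, 0, 0, -0.6, -1],
  [0, 0, 0, 0, 0, -0.8, -1],
  [0, 0, 0, 0, 0, -0.9, -1],
  [0, 0, 0, 0, 0, -0.9, -1],
])

```text
clock: 7.47
position: [0.5279, 0.0701, 0.1713]
orientation: [[-0.986, -0.167, -0.003], [-0.167, 0.986, 0.001], [0.003, 0.001, -1.0]]
contact_force: [1.2, 0.1, -0.3]
gripper_width: -0.0001
gripper_force: 0.0
```

Call:
play_rows([
  [0, 0, 0, 0, 0.3, -0.8, -1],
  [0, 0, 0, 0, 0.8, -0.4, -1],
  [0, 0, 0, 0, 0.9, 0, -1],
  [0, 0, 0, 0, 0.9, 0, -1],
  [0, 0, 0, 0, 0.9, 0, -1],
  [0, 0, 0, 0, 0.9, 0, -1],
  [0, 0, 0, 0, 0.9, 0, -1],
  [0, 0, 0, 0, 0.9, 0, -1],
  [0, 0, 0, 0, 0.4, 0, -1],
  [0, 0, 0, 0, 0, 0, -1],
])

```text
clock: 8.3
position: [0.4811, 0.3454, 0.218]
orientation: [[-0.985, -0.172, -0.002], [-0.172, 0.985, 0.001], [0.002, 0.001, -1.0]]
contact_force: [-0.4, 0.9, -0.9]
gripper_width: 0.0002
gripper_force: 0.0
```

```bash
python3 - <<'E'
from h import *
rel();p=pan();b,d=read_camera("scene")
C=cloud("scene",b,d)
ca=cv2.resize(p[165:260,150:295],None,fx=4,fy=4,interpolation=2)[:300];cb=cv2.resize(b[130:225,230:375],None,fx=4,fy=4,interpolation=2)[:300]
cv2.imwrite("pics/n3.png",np.vstack([ca,cb])[:,:,::-1])
p,d=read_camera("top");C=cloud("top",p,d);v=C[...,:2]-np.array([.525,.0985]);D=np.array([.169,-.9856]);x=v@D;y=v@np.array([.9856,.169])
m=(x>-.03)&(x<.03)&(abs(y)<.025)&(d>0);print('strip z',np.median(C[m][:,2]),m.sum())
E
```

```text
t 8.3 rail x,y,z mm [-250.8   -1.5  218. ] F [-0.4  0.9 -0.9] w 0.0002
lid x range mm [ 48.1 136.4] y med 0.2 1123
strip z 0.027514470460679626 368
```

View pics/n3.png

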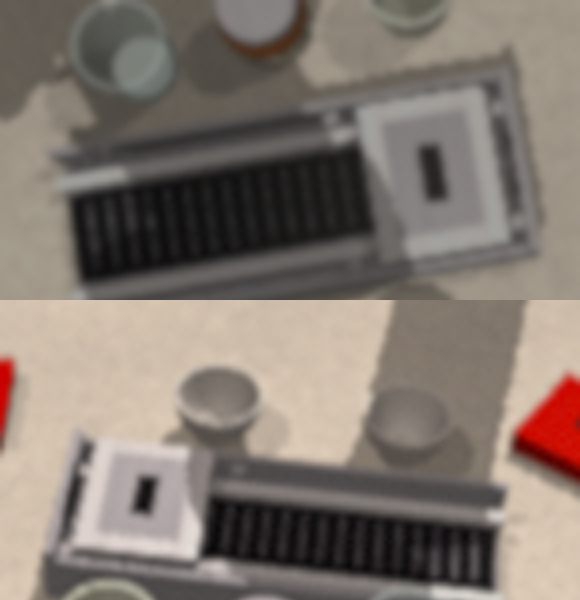

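The pan's origin is at about rail x = 92. The strip is back up at z ≈ 27.5 mm with the prongs behind the pan, and the other things haven't moved.

```bash
python3 -c "
from cell import *
print(close_job())"
```

```text
the job is handed in; nothing more can be done
None
```

The pan is locked in: its origin stands at about rail x = 92 mm with the catch back up behind it, nothing else looked disturbed, and the job was handed in after about 8.5 s of robot time.

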